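# Walk a hotplate up to its stand and lower the probe

## Robot

A 6-joint arm with a two-finger parallel gripper is mounted at the origin on the work surface. World frame = base frame: x ahead of the robot, y to its left, z up, the work surface at z = 0. Lengths are in m, angles in rad, forces in N, time in s.
With the tool pointing down it reaches from about 0.35 to 0.875 m from the base axis. Payload 4.2 kg.
Tool frame: the origin (TCP) lies between the finger pads; the fingertips stand 17 mm ahead of it and the grasp point (between the pads) lies 2 mm behind it; z points along the fingers, x is the direction in which the jaws open and shut, and the axes are right-handed (so a half turn about z gives the same grasp; the last joint's range is limited). The gripper opens to 87 mm and grips with 3 to 60 N. Pads are 19 mm wide; open, the fingers measure 117 mm over their backs; the gripper's body (75 mm by 190 mm) begins 51 mm behind the grasp point.
Start: joints at [1.506, 0.385, 0.008, 0, -1.194, -0.259], TCP at [0.199, 0.593, 0.24] pointing down, gripper open.
Joint ranges: [-3.14, 3.14], [-1.21, 2.06], [-1.07, 1.41], [-3.16, 2.05], [-2.99, -0.16], [-3.1, 3.1]. Speed limits (rad/s): [2.79, 2.79, 3.14, 3.14, 3.14, 3.14].

## Interface

Orientations are given as [roll, pitch, yaw] about the fixed x, y, z axes, in that order (R = Rz(yaw) Ry(pitch) Rx(roll)).
In Python, from cell import manip, eyes, boxes_of, place_of gives the robot as it stands.
- The arm moves only by the tool move_arm, never from a script. Its argument "steps" is a list that holds one entry, the list of rows, each a list of 7 numbers: the opening in per cent of the stroke, from 0 (shut) to 100 (fully open), then the shift along the tool's x, y, z in mm, then the turn, a rotation vector about the tool's x, y, z in units of 8 degrees (1.0 is 8 degrees). A call has exactly 5 rows; each row shifts and turns the commanded pose from where the row before left it, along the tool's axes as they then stand; what a row does not reach is not made up. A row lasts 1/8 s, in which the tool goes at most 62.5 mm and 10.7 degrees, less where a joint would pass 70% of its speed; a pose out of reach is approached as far as the arm can. A call with a gripper value outside its range is refused whole. The fingers move at their own pace and stop on an object; the grip force is fixed at half the most. Time passes only in rows, so rows that do not move let the fingers close, or fill a call up. It gives the time, the measured TCP pose, the force and the opening at its end, in the units of the state.
- manip.state(): the state, without advancing time (a new reading comes with each control period).
- eyes.snapshot(name): name is "scene" or "top" or "wrist"; returns a dict with "image" (400x640x3 uint8, red, green, blue), "z_map" (400x640 float32, m along the optical axis (not along the pixel's ray), 0 where there is no reading), "intrinsics" (3x3 intrinsics, pixels), "world_from_camera" (4x4, takes a point from camera to world coordinates). Camera axes: x right, y down, z forward; pixel columns grow to the right and rows downward; lengths in m; the calibration is good to about 2 mm. A picture is of the moment at which its call begins.
- manip.sign_off(): hands the job in, once; it reports no verdict.
Trained networks look in the newest picture that a camera, given by its name, has taken for a name from the list of things; names that differ only in an ending like _2 or _b are one class to them, and where a whole thing is asked for, a point or a joint stands for the part that bears it (a point fixed in the world has none). Each returns a list of dicts, best first, with "conf" (0 to 1); they miss things now and then, are a little off and sometimes report something else, mostly with a low value. They report only what shows in the picture. A call takes as long as a camera call. They do not tell look-alikes from the thing itself.
- boxes_of(camera, query): "at" ([column, row] in pixels, amid what is visible of it).
- place_of(camera, query): "at" ([column, row] in pixels: a listed point, or the origin of a listed thing).
The state is a dict: "time": time; "qpos": joint angles; "dq": joint speeds; "tau": joint torques, N m; "position": TCP position; "eef_rot": TCP orientation; "wrist_force": force on the tool from outside, world axes, zero at the start; "wrist_torque": the same for the moment, N m; "finger_gap": finger opening in m.
Only numpy, scipy, OpenCV 4.12 (cv2) and the standard library are available. Lean on these libraries where they do the work, as an engineer would, in place of code of your own. Each camera call takes 0.05 s, during which the arm holds its last target.

## Task

Set up this heating station: creep the heavy hotplate forward by nudging its two front corners in turn, a small bite at a time so that it never slews more than about 12 degrees from square to the stand, until its back edge is pressed snug and flush against the stand's foot at both corners; then slide the temperature probe down into the beaker until its holder rests on the stop collar. Push gently, never with more than 22 N on the hotplate or the probe, and keep off its control panel and knobs. Leave the beaker standing on the plate, do not let the probe knock the glass, and leave everything else where it is.

Things in the scene. Friction and masses are not known exactly. Their poses are not given: they have to be found in the camera images.
- hotplate: White enamel hotplate, 160 mm deep (x) x 250 mm wide (y); casing faces from 8 to 58 mm above the bench; on top a white plate 130 x 220 mm, surface 72 mm up; rubber feet 90 mm apart in x, 200 mm in y. Loose, heavy (2.2 kg). Origin: centre of its underside; x points to its back edge (to the stand), y to its left, z up. Starts 40 to 60 mm short of the stand's foot and a little askew.
- panel: The control panel in the middle of the hotplate's front: 130 mm wide (65 mm either side of the middle), standing 12 mm proud of the front face, from 16 to 52 mm above the bench, with two knobs that reach 26 mm out from the front face at 42 mm either side of the middle. Not to be pushed or touched. Same origin and axes as the hotplate.
- front_left (a point): Point on the plain front face of the hotplate near its left corner: 80 mm before its centre, 105 mm to the left (20 mm in from the corner), 33 mm above the bench: a good spot to push. Pushed level here it slides at about 7 to 11 N, turning about a point level with its middle and 108 mm to the other side, so this spot swings forward and a little outward. A pusher that also drags down on the face makes it stick, up to twice as hard.
- front_right (a point): The same on the right: 105 mm to the right of the middle.
- rear_left (a point): Left rear corner of the hotplate's casing, 15 mm above the bench: 80 mm behind the centre and 125 mm to the left.
- rear_right (a point): Right rear corner of the casing, 125 mm to the right.
- stand: Stand, fixed to the bench: flat cast-iron foot 130 mm deep (x) x 260 mm wide (y) x 22 mm high, in its middle an upright steel rod 12 mm thick, 452 mm tall, with a stop collar. Origin: centre of the foot's underside; x points away from the hotplate, square to the foot's front edge, which lies at x = -65 mm. With the hotplate home its centre is at x = -145 mm, under the probe.
- probe: Temperature probe with its clamp and the 10 mm thick cross arm that carries it, which runs level from the slide on the rod to the probe 145 mm before the rod. Same origin and axes as the stand when the slide is at 0; the clamp, 30 x 30 mm, is 230 to 248 mm above the bench then.
- foot_edge (a point): Middle of the front edge of the stand's foot, 15 mm above the bench: the face that the hotplate's back edge must meet.
- beaker: A low glass beaker, 68 mm wide (inside 62 mm), 75 mm tall, 0.12 kg, standing loose in about the middle of the plate. Origin: centre of its underside.
- probe_slide (a joint): Slide of the probe holder on the stand's rod, in m: 0 is fully up, grows as it goes down, 0.070 is resting on the stop collar (a hard stop). It starts at 0 to 0.012. It stays where it is left; it takes about 3 N to push down, about 8 N to lift.
- probe_top (a point): Middle of the flat top of the probe's upright black handle, 26 mm wide and 37 mm tall, which sits on the clamp at the end of the cross arm, 145 mm before the rod; 285 mm above the bench when the slide is at 0.
- probe_tip (a point): Lower end of the probe's steel stem, 8 mm thick, straight below the handle, 115 mm under probe_top; 170 mm above the bench when the slide is at 0 (the beaker's rim is at 147 mm), 100 mm when it is down.
- reagent_bottle: A stoppered clear-glass reagent bottle, 72 mm wide, 122 mm tall, near the stand's foot on its right. Bystander, loose. Origin: centre of its underside.
- petri_dish: A flat glass dish with lid, 94 mm wide, 18 mm tall, left of the hotplate. Bystander, loose. Origin: centre of its underside.
- slide_box: A closed blue plastic box, 60 x 90 x 42 mm tall, right of the hotplate. Bystander, loose. Origin: centre of its underside.
- tube_clamp: A wooden test-tube clamp lying flat, 170 x 24 x 20 mm, at the left front. Bystander, loose. Origin: centre of its underside.
- forceps: Steel forceps lying flat, 120 x 25 x 5 mm, at the right front. Bystander, loose. Origin: centre of its underside.
- flask: A small conical glass flask with a stopper, 72 mm wide, 118 mm tall, near the stand's foot on its left. Bystander, loose. Origin: centre of its underside.
- big_beaker: A tall glass beaker, 110 mm wide, 145 mm tall, with a glass rod standing in it up to 200 mm, far to the left. Bystander, loose. Origin: centre of its underside.
Things that resemble listed ones, but are neither listed nor needed, are in the scene too. What is shaped like the beaker but pink or yellow is not meant.

How it is judged:
By the outcome, as a careful person would: the job done as asked, in the order asked, and still so for the second after the job is handed in, with the robot touching nothing.
It also fails if it takes over 72 s, if anything falls off the work surface, if the arm or the gripper's body presses on something with over 40 N, if the wrist force passes 120 N, or if a joint passes its speed limit or range.

## Working session

There is one attempt and no reset: what is moved stays moved. The work goes in short steps, Python scripts to look and compute and a tool call to move; the robot and the scene stay as the last step left them, time stands still between calls to the robot, and variables do not carry over. Pictures are saved under pics/ and viewed, and the job is handed in when it is done.

Besides the shell and the picture viewer there is one more tool, called after "Request:" as a command line: name --argument value ..., lists and objects as JSON in quotes. move_arm: Moves the arm, as the interface text tells. Its arguments: {"type":"object","properties":{"steps":{"type":"array","items":{"type":"array","items":{"type":"array","items":{"type":"number"}}}}},"required":["steps"]}

```bash
mkdir -p pics; ls; cat > h.py <<'E'
import numpy as np,cv2
from cell import manip, eyes, boxes_of, place_of
def snap(n,f=None):
    s=eyes.snapshot(n)
    if f: cv2.imwrite('pics/'+f,s['image'][:,:,::-1])
    return s
def px2w(s,u,v,z=None,zw=None):
    K=np.array(s['intrinsics']);T=np.array(s['world_from_camera'])
    r=np.linalg.inv(K)@np.array([u,v,1.])
    if zw is not None:
        d=T[:3,:3]@r; t=(zw-T[2,3])/d[2]; return T[:3,3]+t*d
    if z is None: z=s['z_map'][int(round(v)),int(round(u))]
    return (T@np.append(r*z,1))[:3]
def w2px(s,p):
    T=np.linalg.inv(np.array(s['world_from_camera']));c=(T@np.append(p,1))[:3]
    q=np.array(s['intrinsics'])@c; return q[:2]/q[2]
def cloud(s):
    K=np.array(s['intrinsics']);T=np.array(s['world_from_camera']);Z=s['z_map']
    v,u=np.mgrid[:Z.shape[0],:Z.shape[1]]
    P=np.stack([(u-K[0,2])/K[0,0]*Z,(v-K[1,2])/K[1,1]*Z,Z],-1)
    W=P@T[:3,:3].T+T[:3,3]; W[Z==0]=np.nan; return W
E
python3 - <<'E'
from h import *
np.set_printoptions(precision=4,suppress=True)
print(manip.state())
for n in ['scene','top','wrist']:
    s=snap(n,n+'0.png'); print(n,s['intrinsics'],s['world_from_camera'])
    for q in ['hotplate','front_left','front_right','rear_left','rear_right','foot_edge','probe_top','probe_tip','beaker','stand']:
        r=place_of(n,q)
        print(q,[(np.round(d['at'],1),round(d['conf'],2)) for d in r[:2]])
E
```

```text
pics
{'time': 0.0, 'qpos': array([ 1.5056,  0.3855,  0.0066, -0.0005, -1.194 , -0.2586]), 'dq': array([ 0.0008, -0.0005, -0.0007, -0.0001,  0.0009, -0.    ]), 'tau': array([  0.001 , -39.0665,  18.7407,   4.2199,   0.011 ,  -0.0002]), 'position': array([0.1986, 0.592 , 0.2385]), 'eef_rot': array([-3.1415, -0.0021, -1.8948]), 'wrist_force': array([-0.0978, -0.842 ,  0.9162]), 'wrist_torque': array([ 0.0227, -0.0011, -0.0008]), 'finger_gap': 0.08681928698048876}
scene [[396.9636   0.     325.3903]
 [  0.     396.9636 199.7618]
 [  0.       0.       1.    ]] [[ 0.7843  0.5003 -0.3668  0.9191]
 [ 0.6202 -0.6177  0.4836 -0.3895]
 [ 0.0154 -0.6067 -0.7948  0.9913]
 [ 0.      0.      0.      1.    ]]
hotplate [(array([320. , 247.2]), 0.66), (array([317.3, 292.2]), 0.62)]
front_left [(array([313.9, 200.4]), 0.65)]
front_right [(array([273. , 258.8]), 0.63)]
rear_left [(array([357.3, 223.2]), 0.6)]
rear_right [(array([321.7, 293.3]), 0.97)]
foot_edge [(array([357.3, 266.9]), 0.56), (array([357.5, 191.1]), 0.31)]
probe_top [(array([335.7, 191.9]), 0.69)]
probe_tip [(array([335. , 223.9]), 0.79
[... 580 characters left out ...]
 169.6]), 0.19)]
rear_left []
rear_right [(array([251.4, 236.8]), 0.51)]
foot_edge [(array([322.2, 169.8]), 0.67), (array([327.3, 179.5]), 0.25)]
probe_top [(array([330.5, 168.6]), 0.71)]
probe_tip [(array([328.6, 178.3]), 0.55)]
beaker [(array([381.2, 272.2]), 0.89), (array([328.3, 200.8]), 0.8)]
stand [(array([320.8, 152.1]), 0.84)]
wrist [[276.4691   0.     316.4212]
 [  0.     276.4691 203.6209]
 [  0.       0.       1.    ]] [[-0.3186 -0.911  -0.2618  0.2709]
 [-0.9479  0.3062  0.088   0.5678]
 [ 0.0001  0.2762 -0.9611  0.3849]
 [ 0.      0.      0.      1.    ]]
hotplate []
front_left []
front_right []
rear_left []
rear_right []
foot_edge []
probe_top []
probe_tip []
beaker []
stand []
```

View pics/scene0.png

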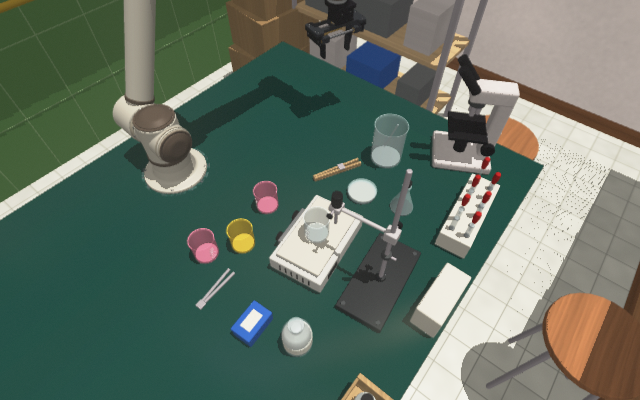

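View pics/top0.png

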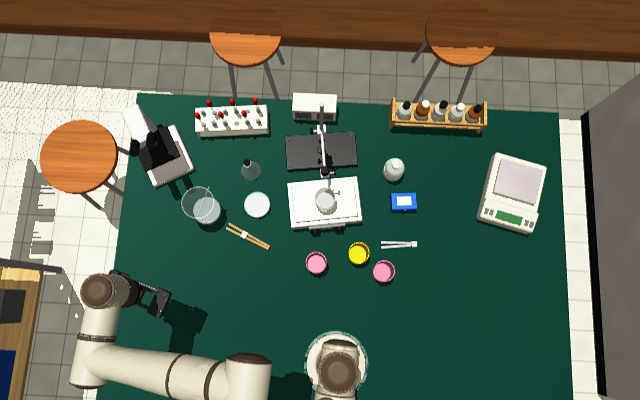

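View pics/wrist0.png

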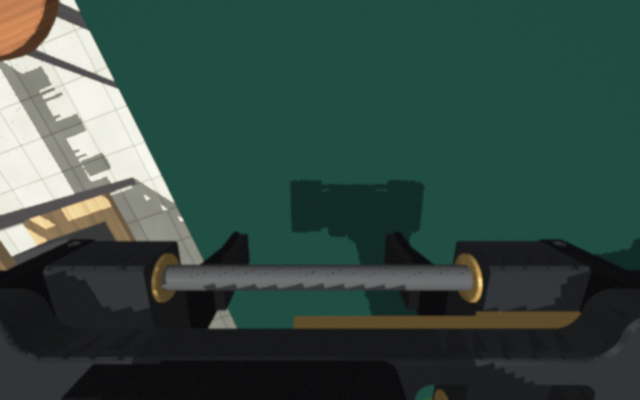

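```bash
cat >> h.py <<'E'
def rectfit(W,zlo,zhi,c,r,er=0):
    m=(W[...,2]>zlo)&(W[...,2]<zhi)&(np.hypot(W[...,0]-c[0],W[...,1]-c[1])<r)
    P=W[m][:,:2].astype(np.float32)
    (cx,cy),(a,b),th=cv2.minAreaRect(P*1000)
    return m,np.array([cx,cy]),(a,b),th,len(P),W[m][:,2].mean()
E
python3 - <<'E'
from h import *
np.set_printoptions(precision=4,suppress=True)
t=snap('top');s=snap('scene')
for n,S in (('top',t),('scene',s)):
    W=cloud(S)
    c=px2w(t,326,203,zw=.07)[:2]; f=px2w(t,321,152,zw=.022)[:2]
    print(n,c,f)
    print('plate',rectfit(W,.067,.078,c,.16)[1:])
    print('casing',rectfit(W,.052,.078,c,.16)[1:])
    print('foot',rectfit(W,.017,.027,f,.17)[1:])
    h,e=np.histogram(W[...,2][np.hypot(W[...,0]-c[0],W[...,1]-c[1])<.06],bins=np.arange(.04,.32,.01));print(h)
for nm,(u,v) in dict(pink1=(316,263),yellow=(358,253),pink2=(383,271),forceps=(400,244),box=(404,202),petri=(257,204),bottle=(394,168),flask=(250,170),clamp=(247,235),beaker=(325,200)).items():
    print(nm,px2w(t,u,v,zw=.0 if nm not in('beaker') else .072),px2w(t,u,v))
print('probe_top', px2w(t,330.5,168.6), px2w(t,325,172)); print(px2w(s,335.7,191.9))
E
python3 - <<'E'
import cv2
a=cv2.imread('pics/top0.png')[80:290,230:430];cv2.imwrite('pics/topc.png',cv2.resize(a,None,fx=3,fy=2.85,interpolation=2)) 
a=cv2.imread('pics/scene0.png')[150:350,180:450];cv2.imwrite('pics/scenec.png',cv2.resize(a,None,fx=2.9,fy=2.9,interpolation=2)) 
E
```

```text
top [0.5384 0.0611] [0.7372 0.0882]
plate (array([550.7066,  73.1392]), (146.0640106201172, 240.47805786132812), 4.996369361877441, 1638, np.float64(0.07193090372226223))
casing (array([535.9709,  66.8647]), (186.14010620117188, 249.53895568847656), 8.802274703979492, 2763, np.float64(0.06689393181016624))
foot (array([780.0417,  92.8372]), (204.46597290039062, 261.3226623535156), 5.7917351722717285, 1622, np.float64(0.02167673191853521))
[  1  22 223 427  49  28  22  22  24  24  73  10   0   0   0   0   0   0
   1  10  11   8   5   7  12   1   0   0]
scene [0.5384 0.0611] [0.7372 0.0882]
plate (array([548.7088,  67.1047]), (130.16522216796875, 220.14112854003906), 8.709589004516602, 2288, np.float64(0.07177086536872826))
casing (array([543.6987,  66.2579]), (171.20689392089844, 251.81341552734375), 8.692863464355469, 3500, np.float64(0.0667659781659558))
foot (array([755.342 ,  89.8421]), (272.0622863769531, 261.5998229980469), 7.134166717529297, 4006, np.float64(0.021699146426448917))
[  0   3 109 613  92  83  95 101 104 109 134   0   0   0   0   0   0   0
   0   6  11   2   3   5  16   0   0   0]
pink1 [0.3347 0.0858 0.    ] [0.3346 0.0858 0.0019]
yellow [ 0.3775 -0.0612  0.    ] [ 0.3767 -0.0606  0.0084]
pink2 [ 0.3187 -0.1513  0.    ] [ 0.3189 -0.1517 -0.0031]
forceps [ 0.4171 -0.2095  0.    ] [ 0.4168 -0.2091  0.0023]
box [ 0.5705 -0.2213  0.    ] [ 0.5593 -0.2128  0.053 ]
petri [0.5362 0.3102 0.    ] [0.5327 0.3077 0.0181]
bottle [ 0.6962 -0.1827  0.    ] [ 0.67   -0.1697  0.093 ]
flask [0.6619 0.3455 0.    ] [0.645  0.3355 0.0647]
clamp [0.4217 0.3373 0.    ] [ 0.4218  0.3373 -0.0003]
beaker [0.5485 0.065  0.072 ] [0.547  0.0651 0.0789]
probe_top [ 0.6824  0.0504 -0.0006] [0.5932 0.0697 0.2821]
[0.5966 0.074  0.283 ]
```

View pics/topc.png

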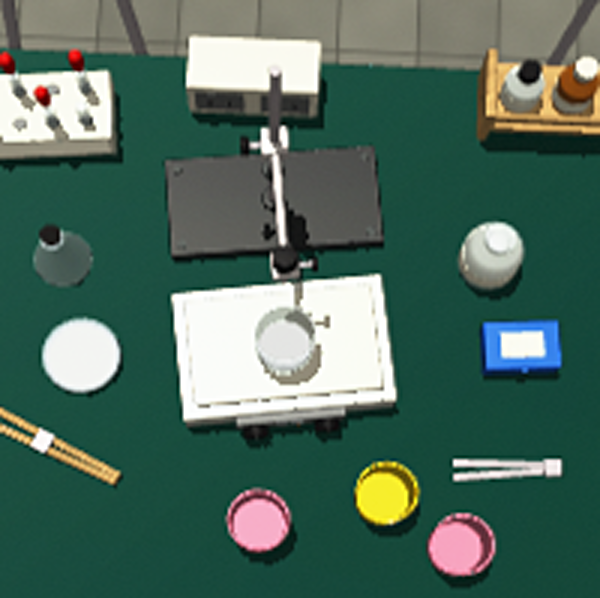

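View pics/scenec.png

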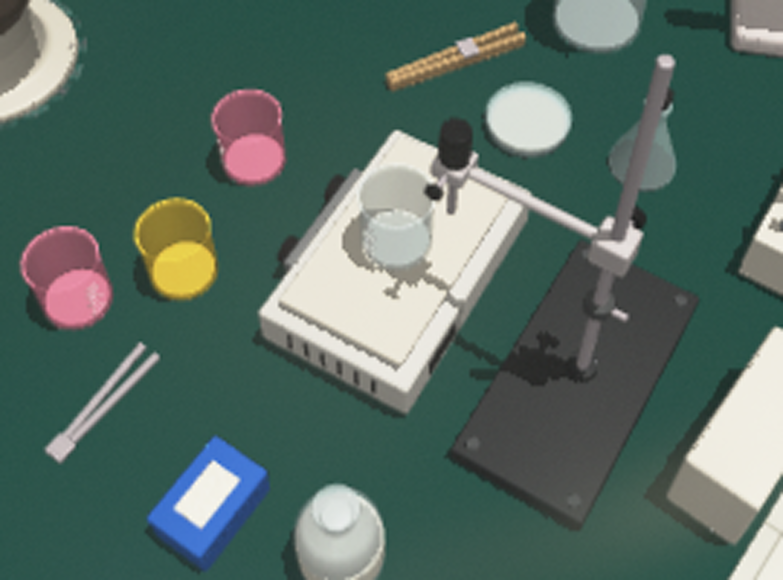

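```bash
cat >> h.py <<'E'
def compfit(S,zlo,zhi,seed,R,col=None):
    W=cloud(S); m=(W[...,2]>zlo)&(W[...,2]<zhi)&(np.hypot(W[...,0]-seed[0],W[...,1]-seed[1])<R)
    if col=='dark': m&=S['image'].max(-1)<100
    if col=='white': m&=S['image'].min(-1)>120
    n,l,st,ce=cv2.connectedComponentsWithStats(m.astype(np.uint8),connectivity=4)
    k=1+np.argmax(st[1:,4]); m=l==k
    P=(W[m][:,:2]*1000).astype(np.float32)
    r=cv2.minAreaRect(P)
    box=cv2.boxPoints(r)
    return m,P,r,box
def edge(P,c,yaw,half,side,sgn):
    # fit line of extreme along local x (side=0) or y in bins; returns offset and angle
    R=np.array([[np.cos(yaw),np.sin(yaw)],[-np.sin(yaw),np.cos(yaw)]]);Q=(P-c)@R.T
    a=Q[:,side]*sgn;b=Q[:,1-side]
    xs=[];ys=[]
    for k in np.arange(-half,half,8):
        i=(b>=k)&(b<k+8)
        if i.sum()>2: xs.append(b[i][np.argmax(a[i])]);ys.append(a[i].max()*sgn)
    xs=np.array(xs);ys=np.array(ys)
    p=np.polyfit(xs,ys,1)
    for _ in range(3):
        e=np.abs(ys-np.polyval(p,xs));g=e<=max(1.5,1.5*np.median(e));p=np.polyfit(xs[g],ys[g],1)
    return p[1],p[0],e[g].mean()
E
python3 - <<'E'
from h import *
np.set_printoptions(precision=2,suppress=True)
for n in ('scene','top'):
    S=snap(n)
    for nm,a in dict(plate=(.066,.077,(.545,.066),.15,'white'),casing=(.05,.077,(.545,.066),.17,'white'),foot=(.0175,.027,(.73,.085),.18,'dark')).items():
        m,P,r,box=compfit(S,*a); print(n,nm,len(P),r); 
        c=np.array(r[0]);yaw=np.radians(r[2] if r[2]<45 else r[2]-90)
        for sd,sg,h in ((0,-1,95),(0,1,95),(1,-1,45),(1,1,45)):
            print('   ',sd,sg,np.array(edge(P,c,yaw,h,sd,sg)))
E
```

```text
scene plate 2095 ((549.94970703125, 60.51592254638672), (130.99029541015625, 207.7493896484375), 8.620650291442871)
    0 -1 [-32.38   0.52   9.28]
    0 1 [64.43 -0.01  0.3 ]
    1 -1 [-102.88   -0.      0.33]
    1 1 [37.72  1.73 15.06]
scene casing 3477 ((544.305419921875, 65.93990325927734), (170.44354248046875, 249.3328857421875), 8.485801696777344)
    0 -1 [-83.84  -0.01   0.55]
    0 1 [84.33 -0.01  0.31]
    1 -1 [-124.1     0.      0.36]
    1 1 [108.59  -0.34   3.54]
scene foot 3880 ((746.8070068359375, 88.51388549804688), (130.06024169921875, 262.0429382324219), 7.333581924438477)
    0 -1 [-64.16   0.     0.53]
    0 1 [64.5   0.    0.28]
    1 -1 [-129.9    0.     0.5]
    1 1 [120.38   0.31   3.29]
top plate 1449 ((550.1073608398438, 69.32125854492188), (135.12103271484375, 220.75738525390625), 9.515678405761719)
    0 -1 [-65.3    0.02   0.84]
    0 1 [62.46  0.01  0.59]
    1 -1 [-108.21   -0.01    0.61]
    1 1 [107.93  -0.02   0.75]
top casing 2452 ((543.0949096679688, 67.95207977294922), (171.90576171875, 249.5132293701172), 8.264723777770996)
    0 -1 [-81.45   0.08   1.7 ]
    0 1 [83.65 -0.01  0.52]
    1 -1 [-123.39   -0.02    0.77]
    1 1 [123.35   0.01   0.6 ]
top foot 718 ((755.02587890625, 19.21576690673828), (131.3303680419922, 116.76033020019531), 7.356883525848389)
    0 -1 [-63.47  -0.01   2.  ]
    0 1 [62.16  0.07  1.36]
    1 -1 [-57.54  -0.01   0.63]
    1 1 [54.45 -0.12  0.67]
```

```bash
cat >> h.py <<'E'
from scipy.spatial.transform import Rotation as Ro
def cur():
    s=manip.state(); return s['position']*1000, Ro.from_euler('xyz',s['eef_rot'])
def rows(p,R,targets,grip=0):
    """targets: list of (pos mm, yaw deg); prints rounded rows and follows rounding"""
    out=[]
    for tp,yaw in targets:
        d=R.inv().apply(np.array(tp)-p); Rt=Ro.from_euler('xyz',[np.pi,0,np.radians(yaw)])
        rv=(R.inv()*Rt).as_rotvec(degrees=True)/8
        d=np.round(d,0 if np.linalg.norm(d)>3 else 1);rv=np.round(rv,2)
        out.append([grip,*d.tolist(),*rv.tolist()])
        p=p+R.apply(d);R=R*Ro.from_rotvec(rv*8,degrees=True)
    return out,p,R
def path(p0,y0,p1,y1,n,turn):
    return [(np.array(p0)+(np.array(p1)-p0)*(k+1)/n,y0+turn*(k+1)/n) for k in range(n)]
E
python3 - <<'E'
from h import *
p,R=cur(); y0=np.degrees(manip.state()['eef_rot'][2])
T=path(p,y0,[400,153,200],97.4,15,-(y0-97.4+360)%-360)
T[-1]=(T[-1][0],97.4)
print(y0,T[0],T[-1])
o,p,R=rows(p,R,T)
for r in o: print(r)
print(p,R.as_euler('xyz',degrees=True))
E
```

```text
-108.54925574273283 (array([212.22204061, 563.19616998, 236.91011445]), np.float64(-118.81930535988397)) (array([400., 153., 200.]), 97.4)
[0, 24.0, -22.0, 3.0, -0.0, -0.0, 1.28]
[0, 19.0, -26.0, 2.0, -0.0, -0.0, 1.29]
[0, 14.0, -29.0, 3.0, -0.0, -0.0, 1.28]
[0, 9.0, -31.0, 3.0, -0.0, -0.0, 1.29]
[0, 3.0, -32.0, 2.0, -0.0, -0.0, 1.28]
[0, -2.0, -32.0, 3.0, -0.0, -0.0, 1.28]
[0, -8.0, -31.0, 2.0, -0.0, -0.0, 1.29]
[0, -14.0, -29.0, 3.0, -0.0, 0.0, 1.28]
[0, -19.0, -26.0, 3.0, -0.0, 0.0, 1.28]
[0, -23.0, -23.0, 2.0, -0.0, 0.0, 1.29]
[0, -26.0, -18.0, 3.0, -0.0, 0.0, 1.28]
[0, -30.0, -13.0, 3.0, -0.0, 0.0, 1.29]
[0, -31.0, -8.0, 2.0, -0.0, 0.0, 1.28]
[0, -32.0, -2.0, 3.0, -0.0, 0.0, 1.28]
[0, -32.0, 4.0, 3.0, -0.0, 0.0, 1.29]
[399.54350962 153.16638976 199.57049149] [-1.79999767e+02  3.04471382e-03  9.73707443e+01]
```

Request:
move_arm --steps '[[[0,24,-22,3,0,0,1.28],[0,19,-26,2,0,0,1.28],[0,14,-29,3,0,0,1.28],[0,9,-31,3,0,0,1.28],[0,3,-32,2,0,0,1.28]]]'

```text
time: 2.48
position: [0.2668, 0.445, 0.2266]
eef_rot: [3.141, 0.0, -2.794]
wrist_force: [-0.6, -0.3, 0.8]
finger_gap: 0.0451
```

Request:
move_arm --steps '[[[0,-2,-32,3,0,0,1.28],[0,-8,-31,2,0,0,1.28],[0,-14,-29,3,0,0,1.28],[0,-19,-26,3,0,0,1.28],[0,-23,-23,2,0,0,1.28]]]'

```text
time: 3.1
position: [0.3343, 0.2988, 0.2137]
eef_rot: [3.141, 0.0, 2.596]
wrist_force: [0.4, 0.2, -0.6]
finger_gap: 0.002
```

Request:
move_arm --steps '[[[0,-26,-18,3,0,0,1.28],[0,-30,-13,3,0,0,1.28],[0,-31,-8,2,0,0,1.28],[0,-32,-2,3,0,0,1.28],[0,-32,4,3,0,0,1.28]]]'

```text
time: 3.72
position: [0.4016, 0.153, 0.1998]
eef_rot: [3.141, -0.0, 1.702]
wrist_force: [-0.5, 0.7, -0.2]
finger_gap: 0.0006
```

```bash
python3 - <<'E'
from h import *
np.set_printoptions(precision=4,suppress=True)
print(manip.state()['qpos'])
S=snap('wrist','w1.png')
for q in ['hotplate','front_left','front_right','foot_edge','probe_top','probe_tip','beaker']:
    r=place_of('wrist',q)
    print(q,[(np.round(d['at'],1),round(d['conf'],2)) for d in r[:2]])
m,P,r,box=compfit(S,.066,.077,(.549,.067),.17); print('plate',r)
W=cloud(S)
m,P,r,box=compfit(S,.05,.064,(.47,.056),.17,'white');print('casing',r)
E
```

```text
[ 0.7451  0.0849 -0.5039  0.0001 -0.9811 -2.1846]
hotplate []
front_left [(array([318.2, 234.5]), 0.73)]
front_right [(array([137.3, 236.3]), 0.71)]
foot_edge [(array([317.4, 239.5]), 0.15)]
probe_top []
probe_tip []
beaker [(array([265.3, 124.6]), 0.86), (array([145.1, 141.8]), 0.79)]
plate ((548.2396240234375, -2.2835311889648438), (44.385276794433594, 84.0534439086914), 9.314628601074219)
casing ((478.95281982421875, 25.617080688476562), (32.03634262084961, 188.65745544433594), 9.718688011169434)
```

View pics/w1.png

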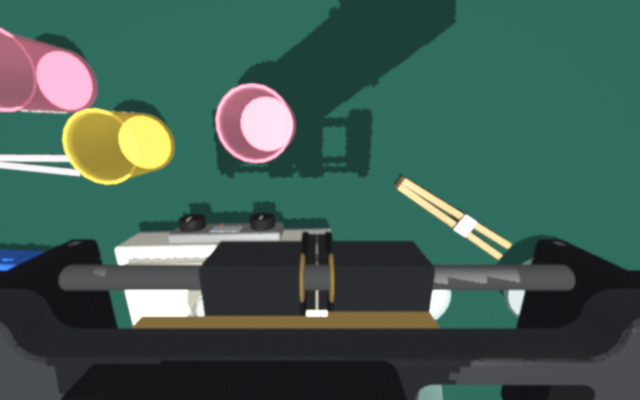

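```bash
python3 - <<'E'
from h import *
np.set_printoptions(precision=4,suppress=True)
S=snap('wrist'); print(S['world_from_camera'])
for u,v in ((118,246),(330,229),(175,236),(192,222),(283,238)): print(u,v,px2w(S,u,v))
print(px2w(S,318.2,234.5,zw=.033),px2w(S,137.3,236.3,zw=.033), px2w(S,192,216,zw=.033),px2w(S,262,214,zw=.033))
T=snap('scene','s1.png');
print([ (d['at'],d['conf']) for d in place_of('scene','front_left')],w2px(T,[.4545,.1596,.033]))
E
```

```text
[[-0.1379  0.9512  0.2761  0.3256]
 [ 0.9904  0.1325  0.0382  0.1436]
 [-0.0003  0.2787 -0.9604  0.345 ]
 [ 0.      0.      0.      1.    ]]
118 246 [ 0.4898 -0.062   0.0559]
330 229 [0.4571 0.1801 0.0004]
175 236 [0.4704 0.0004 0.0519]
192 222 [0.453  0.0171 0.0463]
283 238 [0.4604 0.1222 0.0416]
[0.4537 0.1635 0.033 ] [ 0.4864 -0.0543  0.033 ] [0.451  0.0113 0.033 ] [0.437  0.0937 0.033 ]
[([314.5, 206.3], 0.65)] [312.5677 203.0026]
```

View pics/s1.png

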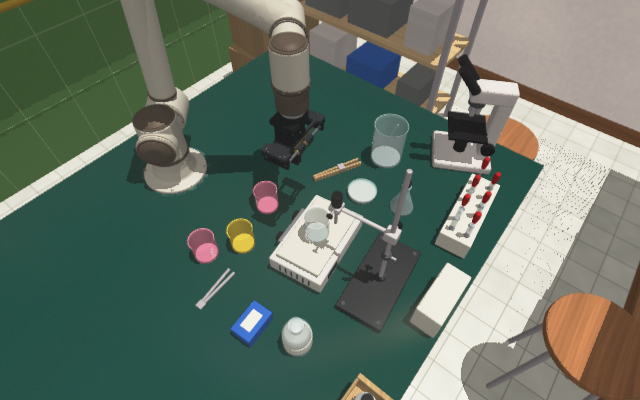

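Request:
move_arm --steps '[[[0,0,7,50,0,0,0],[0,0,7,50,0,0,0],[0,0,6,45,0,0,0],[0,0,0,20,0,0,0],[0,0,0,0,0,0,0]]]'

```text
time: 4.9
position: [0.4202, 0.1562, 0.0332]
eef_rot: [-3.138, 0.002, 1.708]
wrist_force: [-0.0, -0.0, 0.2]
finger_gap: 0.0007
```

Request:
move_arm --steps '[[[0,0,10,0,0,0,0],[0,0,6,0,0,0,0],[0,0,2,0,0,0,0],[0,0,2,0,0,0,0],[0,0,2,0,0,0,0]]]'

```text
time: 5.52
position: [0.4428, 0.1596, 0.0347]
eef_rot: [3.141, -0.0, 1.708]
wrist_force: [-1.0, -0.3, 0.0]
finger_gap: 0.0004
```

Request:
move_arm --steps '[[[0,0,2,0,0,0,0],[0,0,2,0,0,0,0],[0,0,2,0,0,0,0],[0,0,2,0,0,0,0],[0,0,2,0,0,0,0]]]'

```text
time: 6.15
position: [0.447, 0.1588, 0.0335]
eef_rot: [-3.13, 0.004, 1.706]
wrist_force: [-16.8, 5.3, 9.0]
finger_gap: 0.0007
```

Request:
move_arm --steps '[[[0,0,0,-1,0,0,0],[0,0,0,-1,0,0,0],[0,0,0,-1,0,0,0],[0,0,0,0,0,0,0],[0,0,0,0,0,0,0]]]'

```text
time: 6.78
position: [0.4482, 0.1584, 0.0355]
eef_rot: [-3.131, 0.004, 1.706]
wrist_force: [-6.6, 0.5, -2.6]
finger_gap: 0.0008
```

Request:
move_arm --steps '[[[0,0,2,0,0,0,0],[0,0,3,0,0,0,0],[0,0,3,0,0,0,0],[0,0,3,0,0,0,0],[0,0,3,0,0,0,0]]]'

```text
time: 7.4
position: [0.461, 0.1605, 0.0355]
eef_rot: [-3.129, 0.004, 1.705]
wrist_force: [-11.3, 2.6, 0.5]
finger_gap: 0.0003
```

Request:
move_arm --steps '[[[0,0,-20,0,0,0,0],[0,-15,-15,-42,0,0,0],[0,-55,-5,-8,0,0,0],[0,-55,0,0,0,0,0],[0,-55,0,0,0,0,0]]]'

```text
time: 8.02
position: [0.4519, -0.0222, 0.0881]
eef_rot: [3.14, -0.0, 1.709]
wrist_force: [0.7, 0.3, -0.8]
finger_gap: 0.0003
```

```bash
cat >> h.py <<'E'
def pose(seed=(.556,.069)):
    S=snap('scene')
    W=cloud(S)
    m,P,r,box=compfit(S,.066,.077,seed,.16); 
    m2=(W[...,2]>.066)&(W[...,2]<.077)&(np.hypot(W[...,0]-seed[0],W[...,1]-seed[1])<.15)&(S['image'].min(-1)>90)
    P=(W[m2][:,:2]*1000).astype(np.float32); r2=cv2.minAreaRect(P)
    return r,r2
E
python3 - <<'E'
from h import *
np.set_printoptions(precision=2,suppress=True)
s=manip.state();print(s['time'],s['position'],s['eef_rot'],s['wrist_force'])
print(pose())
S=snap('wrist','w2.png')
for q in ['front_left','front_right']:
    for d in place_of('wrist',q)[:2]: print(q,d['conf'],px2w(S,*d['at'],zw=.033)*1000)
T=snap('scene','s2.png')
E
```

```text
8.025 [ 0.45 -0.02  0.09] [ 3.14 -0.    1.71] [ 0.7   0.27 -0.76]
(((560.9852294921875, 61.594871520996094), (130.8402557373047, 215.43145751953125), 4.938279151916504), ((560.7939453125, 64.57649230957031), (130.8803253173828, 221.35101318359375), 4.886157512664795))
```

View pics/w2.png

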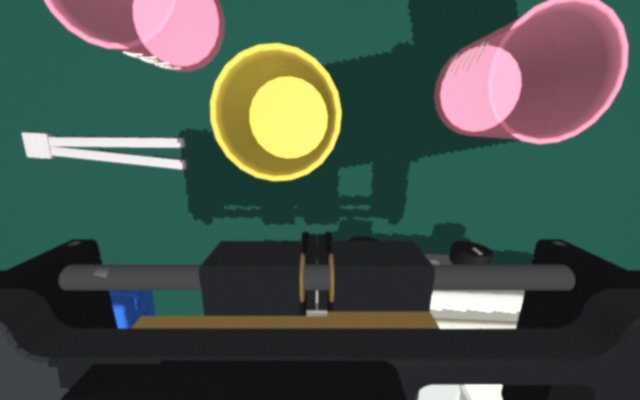

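View pics/s2.png

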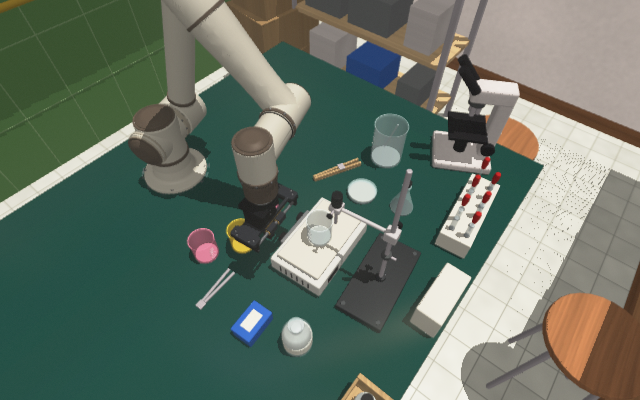

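Request:
move_arm --steps '[[[0,-30,0,10,0,0,0],[0,0,0,42,0,0,0],[0,0,10,0,0,0,0],[0,0,5,0,0,0,0],[0,0,3,0,0,0,0]]]'

```text
time: 8.9
position: [0.4751, -0.0471, 0.0369]
eef_rot: [3.139, -0.0, 1.709]
wrist_force: [0.1, 0.1, 1.3]
finger_gap: 0.0004
```

Request:
move_arm --steps '[[[0,0,2,0,0,0,0],[0,0,2,0,0,0,0],[0,0,2,-0.5,0,0,0],[0,0,2,-0.5,0,0,0],[0,0,2,-1,0,0,0]]]'

```text
time: 9.52
position: [0.4791, -0.0474, 0.0364]
eef_rot: [-3.132, -0.0, 1.706]
wrist_force: [-7.8, 0.7, -1.6]
finger_gap: 0.0007
```

Contact on the right at x≈0.477; vertical drag is nulled. Continue the bite.

Request:
move_arm --steps '[[[0,0,2,-0.2,0,0,0],[0,0,3,0,0,0,0],[0,0,3,0,0,0,0],[0,0,3,0,0,0,0],[0,0,3,0,0,0,0]]]'

```text
time: 10.15
position: [0.4857, -0.0483, 0.0362]
eef_rot: [-3.116, 0.002, 1.703]
wrist_force: [-17.4, -7.6, 12.9]
finger_gap: 0.0002
```

Request:
move_arm --steps '[[[0,0,3,0,0,0,0],[0,0,3,0,0,0,0],[0,0,3,0,0,0,0],[0,0,2,0,0,0,0],[0,0,0,0,0,0,0]]]'

```text
time: 10.78
position: [0.4976, -0.0473, 0.036]
eef_rot: [-3.118, 0.002, 1.705]
wrist_force: [-16.6, -9.8, 10.5]
finger_gap: 0.0002
```

Request:
move_arm --steps '[[[0,0,-0.5,-1.5,0,0,0],[0,0,0,-1,0,0,0],[0,0,0,-0.5,0,0,0],[0,0,0,0,0,0,0],[0,0,0,0,0,0,0]]]'

```text
time: 11.4
position: [0.5007, -0.0454, 0.038]
eef_rot: [-3.126, 0.0, 1.705]
wrist_force: [-6.9, -4.4, -4.6]
finger_gap: 0.0004
```

Request:
move_arm --steps '[[[0,0,-20,0,0,0,0],[0,15,-5,-45,0,0,0],[0,55,0,-5,0,0,0],[0,55,0,0,0,0,0],[0,55,0,0,0,0,0]]]'

```text
time: 12.02
position: [0.4586, 0.1333, 0.0914]
eef_rot: [3.139, -0.001, 1.708]
wrist_force: [0.8, 0.1, 0.0]
finger_gap: 0.0005
```

```bash
python3 - <<'E'
from h import *
np.set_printoptions(precision=4,suppress=True)
s=manip.state();print(s['time'],s['position'],s['eef_rot'],s['wrist_force'])
print(pose((.573,.07)))
S=snap('scene','s3.png')
E
```

```text
12.025 [0.4586 0.1333 0.0914] [ 3.1393 -0.0008  1.7076] [0.7524 0.0603 0.0085]
(((574.2464599609375, 63.91503143310547), (130.55096435546875, 207.41763305664062), 9.389259338378906), ((572.8834228515625, 70.6907958984375), (130.4467010498047, 221.8643341064453), 9.690189361572266))
```

Request:
move_arm --steps '[[[0,25,-8,5,0,0,0],[0,0,0,50,0,0,0],[0,0,6,0,0,0,0],[0,0,6,0,0,0,0],[0,0,3,0,0,0,0]]]'

```text
time: 12.75
position: [0.4636, 0.1577, 0.0373]
eef_rot: [3.138, -0.002, 1.707]
wrist_force: [-0.7, 0.2, 0.0]
finger_gap: 0.0005
```

Request:
move_arm --steps '[[[0,0,2,-0.3,0,0,0],[0,0,2,-0.7,0,0,0],[0,0,2,-0.7,0,0,0],[0,0,2,-0.7,0,0,0],[0,0,2,-0.7,0,0,0]]]'

```text
time: 13.38
position: [0.4671, 0.1573, 0.0375]
eef_rot: [-3.132, 0.002, 1.707]
wrist_force: [-9.8, 4.1, -2.8]
finger_gap: -0.0001
```

Request:
move_arm --steps '[[[0,0,2,0,0,0,0],[0,0,2.5,0,0,0,0],[0,0,2.5,0,0,0,0],[0,0,2.5,0,0,0,0],[0,0,2.5,0,0,0,0]]]'

```text
time: 14.0
position: [0.4778, 0.1583, 0.0374]
eef_rot: [-3.129, 0.003, 1.706]
wrist_force: [-14.6, 4.5, 3.9]
finger_gap: 0.0005
```

Request:
move_arm --steps '[[[0,0,2,-0.7,0,0,0],[0,0,2,-0.3,0,0,0],[0,0,2.5,-0.2,0,0,0],[0,0,2.5,0,0,0,0],[0,0,2.5,0,0,0,0]]]'

```text
time: 14.62
position: [0.49, 0.1602, 0.0378]
eef_rot: [-3.131, 0.003, 1.706]
wrist_force: [-9.5, 4.4, -3.1]
finger_gap: 0.0002
```

Request:
move_arm --steps '[[[0,0,-20,0,0,0,0],[0,-15,-13,-45,0,0,0],[0,-55,0,-5,0,0,0],[0,-55,0,0,0,0,0],[0,-55,0,0,0,0,0]]]'

```text
time: 15.25
position: [0.4873, -0.0223, 0.0907]
eef_rot: [3.14, -0.0, 1.709]
wrist_force: [-0.3, 0.5, 0.3]
finger_gap: 0.0007
```

```bash
python3 - <<'E'
from h import *
np.set_printoptions(precision=4,suppress=True)
s=manip.state();print(s['time'],s['position'],s['eef_rot'],s['wrist_force'])
a,b=pose((.585,.068));print(b)
c=np.array(b[0]);y=np.radians(b[2]);R=np.array([[np.cos(y),-np.sin(y)],[np.sin(y),np.cos(y)]])
for ly in (105,-105):
    q=c+R@[-80,ly]-9.5*np.array([.9905,.1375]); d=q-s['position'][:2]*1000
    print('contact tcp',q,'tool x,y',d@[-.1375,.9905],d@[.9905,.1375])
e=np.radians(7.4);u=np.array([np.cos(e),np.sin(e)])
for ly in (125,-125): print('gap',-65-(c+R@[80,ly]-[746.8,88.5])@u)
E
```

```text
15.25 [ 0.4873 -0.0223  0.0907] [ 3.1398 -0.      1.7091] [-0.2982  0.5123  0.2741]
((589.4429931640625, 63.900054931640625), (130.60086059570312, 217.6323699951172), 4.789450168609619)
contact tcp [491.5457 160.5476] tool x,y 180.5711728903518 29.304542037178713
contact tcp [509.0795 -48.7191] tool x,y -29.118425228417195 17.89761033802532
gap 8.604428574821924
gap 19.991160350888407
```

Request:
move_arm --steps '[[[0,-28,-4,5,0,0,0],[0,0,0,47,0,0,0],[0,0,6,0,0,0,0],[0,0,5,0,0,0,0],[0,0,3,0,0,0,0]]]'

```text
time: 15.92
position: [0.5024, -0.0467, 0.0396]
eef_rot: [3.138, -0.0, 1.709]
wrist_force: [-0.6, 0.2, -0.6]
finger_gap: 0.0006
```

Request:
move_arm --steps '[[[0,0,2,-0.5,0,0,0],[0,0,2,-0.8,0,0,0],[0,0,2,-0.8,0,0,0],[0,0,2,-0.8,0,0,0],[0,0,1,-0.5,0,0,0]]]'

```text
time: 16.55
position: [0.5073, -0.0465, 0.0407]
eef_rot: [-3.137, -0.0, 1.707]
wrist_force: [-4.3, 0.8, -1.3]
finger_gap: 0.0004
```

Request:
move_arm --steps '[[[0,0,2,-0.4,0,0,0],[0,0,2,-0.4,0,0,0],[0,0,2,-0.4,0,0,0],[0,0,2,-0.4,0,0,0],[0,0,2,-0.4,0,0,0]]]'

```text
time: 17.18
position: [0.5133, -0.0466, 0.0411]
eef_rot: [-3.128, 0.0, 1.705]
wrist_force: [-7.1, -5.1, -4.4]
finger_gap: 0.0005
```

Request:
move_arm --steps '[[[0,0,2,0,0,0,0],[0,0,2,0,0,0,0],[0,0,2,0,0,0,0],[0,0,2,0,0,0,0],[0,0,2,-0.3,0,0,0]]]'

```text
time: 17.8
position: [0.5227, -0.0457, 0.0412]
eef_rot: [-3.126, 0.001, 1.705]
wrist_force: [-8.0, -5.8, -3.9]
finger_gap: 0.0004
```

Request:
move_arm --steps '[[[0,0,-20,0,0,0,0],[0,15,-2,-45,0,0,0],[0,55,0,-5,0,0,0],[0,55,0,0,0,0,0],[0,55,0,0,0,0,0]]]'

```text
time: 18.42
position: [0.4839, 0.1341, 0.0947]
eef_rot: [3.138, -0.001, 1.708]
wrist_force: [1.6, -0.1, 0.3]
finger_gap: 0.0001
```

```bash
cat > m.py <<'E'
from h import *
import sys
np.set_printoptions(precision=2,suppress=True)
s=manip.state();print(s['time'],s['position']*1000,s['wrist_force'])
a,b=pose((.595,.07));print(b)
c=np.array(b[0]);y=np.radians(b[2]);R=np.array([[np.cos(y),-np.sin(y)],[np.sin(y),np.cos(y)]])
for ly in (105,-105):
    q=c+R@[-80,ly]-9.5*np.array([.9905,.1375]); d=q-s['position'][:2]*1000
    print('contact tcp',q,'tool x,y',d@[-.1375,.9905],d@[.9905,.1375])
e=np.radians(7.4);u=np.array([np.cos(e),np.sin(e)])
for ly in (125,-125): print('gap',-65-(c+R@[80,ly]-[746.8,88.5])@u)
E
python3 m.py
```

```text
18.425 [483.92 134.06  94.66] [ 1.57 -0.05  0.25]
((598.1372680664062, 66.17201232910156), (130.39122009277344, 213.58218383789062), 8.257905960083008)
contact tcp [494.48 157.29] tool x,y 21.55360598056139 13.653192583626756
contact tcp [524.64 -50.54] tool x,y -188.44200281686764 14.953167889983167
gap 7.180848996299318
gap 3.4376679506893026
```

Request:
move_arm --steps '[[[0,25,-4,5,0,0,0],[0,0,0,50,0,0,0],[0,0,5,0,0,0,0],[0,0,5,0,0,0,0],[0,0,2,0,0,0,0]]]'

```text
time: 19.1
position: [0.4893, 0.1583, 0.0405]
eef_rot: [3.138, -0.002, 1.707]
wrist_force: [-0.0, 0.6, 0.9]
finger_gap: 0.0005
```

Request:
move_arm --steps '[[[0,0,2,-0.5,0,0,0],[0,0,2,-0.7,0,0,0],[0,0,2,-0.7,0,0,0],[0,0,1.5,-0.7,0,0,0],[0,0,1.5,-0.7,0,0,0]]]'

```text
time: 19.73
position: [0.4938, 0.1582, 0.0412]
eef_rot: [-3.136, 0.001, 1.707]
wrist_force: [-7.1, 3.0, -1.5]
finger_gap: 0.0002
```

Request:
move_arm --steps '[[[0,0,1.5,0,0,0,0],[0,0,1.5,0,0,0,0],[0,0,1,0,0,0,0],[0,0,1,0,0,0,0],[0,0,0,0,0,0,0]]]'

```text
time: 20.35
position: [0.4954, 0.1581, 0.0409]
eef_rot: [-3.129, 0.003, 1.706]
wrist_force: [-16.4, 4.8, 7.2]
finger_gap: 0.0005
```

Request:
move_arm --steps '[[[0,0,0,-0.8,0,0,0],[0,0,0,-0.8,0,0,0],[0,0,0,-0.6,0,0,0],[0,0,0,0,0,0,0],[0,0,0,0,0,0,0]]]'

```text
time: 20.98
position: [0.4964, 0.1576, 0.0419]
eef_rot: [-3.13, 0.003, 1.706]
wrist_force: [-8.5, 2.3, -4.6]
finger_gap: 0.0005
```

Request:
move_arm --steps '[[[0,0,1,0,0,0,0],[0,0,1,0,0,0,0],[0,0,1,0,0,0,0],[0,0,1,0,0,0,0],[0,0,0,0,0,0,0]]]'

```text
time: 21.6
position: [0.4999, 0.1582, 0.0419]
eef_rot: [-3.129, 0.003, 1.705]
wrist_force: [-9.5, 2.4, -1.6]
finger_gap: 0.0003
```

Request:
move_arm --steps '[[[0,0,1,0,0,0,0],[0,0,1,0,0,0,0],[0,0,0.5,0,0,0,0],[0,0,0.5,0,0,0,0],[0,0,0,0,0,0,0]]]'

```text
time: 22.22
position: [0.501, 0.1583, 0.0418]
eef_rot: [-3.126, 0.004, 1.705]
wrist_force: [-14.5, 3.5, 1.7]
finger_gap: 0.0004
```

```bash
python3 m.py; python3 - <<'E'
from h import *
S=snap('scene','s4.png');a=S['image'][180:330,250:450,::-1];cv2.imwrite('pics/s4c.png',cv2.resize(a,None,fx=4,fy=4,interpolation=2))
E
```

```text
22.225 [500.99 158.27  41.82] [-14.46   3.46   1.69]
((602.5377807617188, 66.28385925292969), (130.57208251953125, 217.0242462158203), 6.906695365905762)
contact tcp [501.08 159.6 ] tool x,y 1.300004010523886 0.27796590204049365
contact tcp [526.34 -48.88] tool x,y -208.6678663426645 -3.374303166178629
gap -0.15122160135986462
gap 2.0011993258656133
```

View pics/s4c.png

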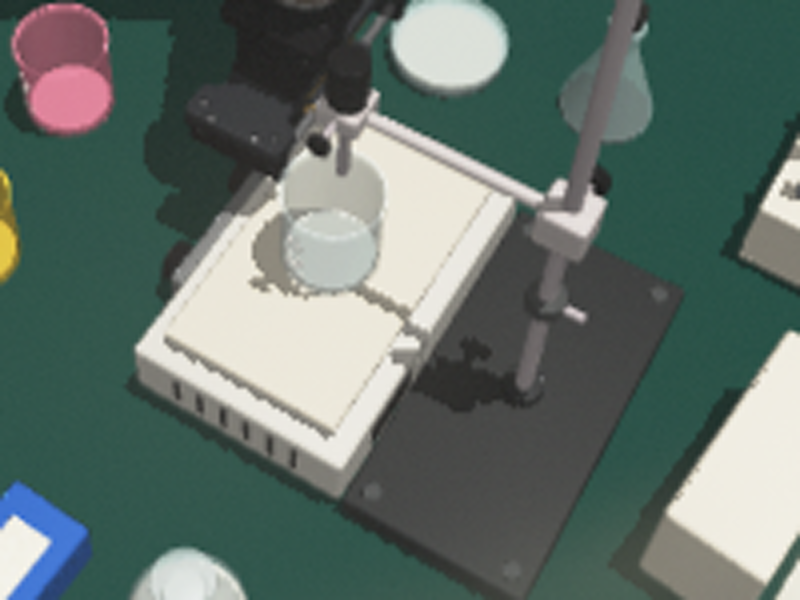

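Request:
move_arm --steps '[[[0,0,-20,0,0,0,0],[0,-15,-8,-45,0,0,0],[0,-60,0,-5,0,0,0],[0,-60,0,0,0,0,0],[0,-60,0,0,0,0,0]]]'

```text
time: 22.95
position: [0.5079, -0.0379, 0.0949]
eef_rot: [3.139, 0.0, 1.709]
wrist_force: [0.1, 0.9, -0.9]
finger_gap: 0.0005
```

```bash
python3 m.py
```

```text
22.95 [507.9  -37.89  94.88] [ 0.15  0.89 -0.85]
((602.4342041015625, 65.52308654785156), (131.21646118164062, 214.35601806640625), 6.795930862426758)
contact tcp [501.16 159.01] tool x,y 195.96121118901974 20.401236216536972
contact tcp [526.01 -49.51] tool x,y -13.999206228201938 16.34306323032395
gap -0.19068195410417843
gap 2.4450180569166236
```

Request:
move_arm --steps '[[[0,-12,-2,10,0,0,0],[0,0,0,45,0,0,0],[0,0,5,0,0,0,0],[0,0,5,0,0,0,0],[0,0,3,0,0,0,0]]]'

```text
time: 23.62
position: [0.5214, -0.0459, 0.0407]
eef_rot: [3.138, 0.0, 1.709]
wrist_force: [0.2, -1.3, -0.3]
finger_gap: -0.0
```

Request:
move_arm --steps '[[[0,0,2,-0.5,0,0,0],[0,0,2,-0.8,0,0,0],[0,0,2,-0.8,0,0,0],[0,0,1.5,-0.8,0,0,0],[0,0,1,-0.5,0,0,0]]]'

```text
time: 24.25
position: [0.525, -0.046, 0.0416]
eef_rot: [-3.135, -0.0, 1.706]
wrist_force: [-5.8, 1.0, -1.1]
finger_gap: 0.0006
```

Request:
move_arm --steps '[[[0,0,1,-0.4,0,0,0],[0,0,1,-0.4,0,0,0],[0,0,1,-0.4,0,0,0],[0,0,0.5,-0.2,0,0,0],[0,0,0,0,0,0,0]]]'

```text
time: 24.88
position: [0.5266, -0.0463, 0.0418]
eef_rot: [-3.13, -0.0, 1.705]
wrist_force: [-6.1, -1.2, -3.6]
finger_gap: 0.0006
```

Request:
move_arm --steps '[[[0,0,1,0,0,0,0],[0,0,1,0,0,0,0],[0,0,0.5,0,0,0,0],[0,0,0.5,0,0,0,0],[0,0,0,0,0,0,0]]]'

```text
time: 25.5
position: [0.5271, -0.0464, 0.0417]
eef_rot: [-3.125, -0.0, 1.705]
wrist_force: [-10.9, -1.1, 0.4]
finger_gap: 0.0003
```

Request:
move_arm --steps '[[[0,0,0.5,-0.1,0,0,0],[0,0,0.5,-0.2,0,0,0],[0,0,0.5,-0.2,0,0,0],[0,0,0,0,0,0,0],[0,0,0,0,0,0,0]]]'

```text
time: 26.12
position: [0.5271, -0.0464, 0.0418]
eef_rot: [-3.122, -0.0, 1.704]
wrist_force: [-12.2, -2.0, 0.4]
finger_gap: 0.0005
```

Request:
move_arm --steps '[[[0,0,0.7,-0.3,0,0,0],[0,0,0.7,-0.3,0,0,0],[0,0,0.5,-0.2,0,0,0],[0,0,0,0,0,0,0],[0,0,0,0,0,0,0]]]'

```text
time: 26.75
position: [0.5271, -0.0464, 0.0418]
eef_rot: [-3.118, -0.0, 1.704]
wrist_force: [-15.4, -1.0, 0.7]
finger_gap: 0.0008
```

```bash
python3 m.py; python3 - <<'E'
from h import *
S=snap('scene','s5.png');a=S['image'][180:330,250:450,::-1];cv2.imwrite('pics/s5c.png',cv2.resize(a,None,fx=4,fy=4,interpolation=2))
S=snap('top','t5.png');a=S['image'][120:240,270:390,::-1];cv2.imwrite('pics/t5c.png',cv2.resize(a,None,fx=5,fy=5,interpolation=2))
E
```

```text
26.75 [527.1  -46.37  41.84] [-15.35  -1.04   0.71]
((603.2337646484375, 65.78857421875), (131.09893798828125, 215.40899658203125), 7.0862531661987305)
contact tcp [501.48 158.81] tool x,y 206.75250450995813 2.841813891399682
contact tcp [527.39 -49.58] tool x,y -3.2257805141657543 -0.15242529874303343
gap -0.3876594420428887
gap 0.9813125332328241
```

View pics/s5c.png

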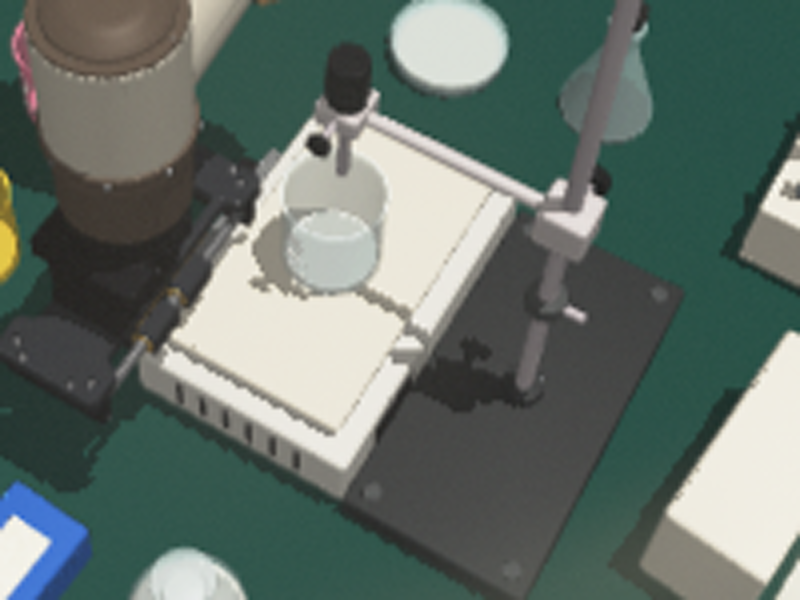

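View pics/t5c.png

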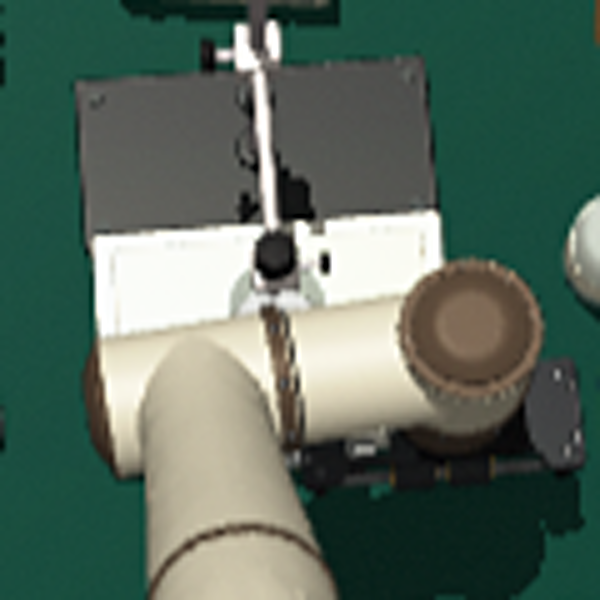

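Request:
move_arm --steps '[[[0,0,-24,0,0,0,0],[0,15,0,-45,0,0,0],[0,60,0,-5,0,0,0],[0,60,0,0,0,0,0],[0,60,0,0,0,0,0]]]'

```text
time: 27.52
position: [0.4885, 0.1479, 0.0963]
eef_rot: [3.138, -0.001, 1.708]
wrist_force: [1.4, 0.7, 0.7]
finger_gap: 0.0007
```

```bash
python3 m.py
```

```text
27.525 [488.45 147.94  96.34] [1.39 0.71 0.7 ]
((603.7611694335938, 65.43110656738281), (130.5680389404297, 214.10037231445312), 7.241849899291992)
contact tcp [501.75 158.2 ] tool x,y 8.340101720400614 14.587375700013212
contact tcp [528.23 -50.12] tool x,y -201.6455403919878 12.163379691778298
gap -0.526069535550107
gap 0.16398958062652014
```

Request:
move_arm --steps '[[[0,10,-2,10,0,0,0],[0,0,0,45,0,0,0],[0,0,5,0,0,0,0],[0,0,5,0,0,0,0],[0,0,2,0,0,0,0]]]'

```text
time: 28.2
position: [0.4977, 0.1571, 0.0418]
eef_rot: [3.138, -0.001, 1.707]
wrist_force: [-0.0, 1.4, -0.0]
finger_gap: 0.0005
```

Request:
move_arm --steps '[[[0,0,2,-0.5,0,0,0],[0,0,2,-0.7,0,0,0],[0,0,2,-0.7,0,0,0],[0,0,1,-0.5,0,0,0],[0,0,1,-0.5,0,0,0]]]'

```text
time: 28.82
position: [0.5012, 0.1574, 0.0424]
eef_rot: [-3.136, 0.001, 1.707]
wrist_force: [-8.1, 2.9, 1.1]
finger_gap: 0.0001
```

Request:
move_arm --steps '[[[0,0,0.8,-0.6,0,0,0],[0,0,0.8,-0.5,0,0,0],[0,0,0.7,-0.4,0,0,0],[0,0,0.5,-0.2,0,0,0],[0,0,0,0,0,0,0]]]'

```text
time: 29.45
position: [0.5013, 0.1571, 0.0426]
eef_rot: [-3.13, 0.002, 1.706]
wrist_force: [-11.3, 5.4, -3.1]
finger_gap: 0.0006
```

Request:
move_arm --steps '[[[0,0,0.8,0,0,0,0],[0,0,0.6,0,0,0,0],[0,0,0.4,-0.2,0,0,0],[0,0,0,0,0,0,0],[0,0,0,0,0,0,0]]]'

```text
time: 30.08
position: [0.5013, 0.1571, 0.0426]
eef_rot: [-3.127, 0.003, 1.706]
wrist_force: [-15.8, 7.1, 0.9]
finger_gap: 0.0005
```

Request:
move_arm --steps '[[[0,0,-24,0,0,0,0],[0,0,-15,-55,0,0,0],[0,0,0,-60,0,0,0],[0,0,0,-60,0,0,0],[0,0,0,-60,0,0,0]]]'

```text
time: 30.7
position: [0.4698, 0.1532, 0.2827]
eef_rot: [3.14, -0.0, 1.708]
wrist_force: [0.9, 0.6, 0.1]
finger_gap: 0.0005
```

Request:
move_arm --steps '[[[0,0,-10,-50,0,0,0],[0,0,0,-5,0,0,0],[0,0,0,0,0,0,0],[0,0,0,0,0,0,0],[0,0,0,0,0,0,0]]]'

```text
time: 31.32
position: [0.4598, 0.1517, 0.3337]
eef_rot: [-3.139, 0.001, 1.708]
wrist_force: [-0.2, -0.5, 0.1]
finger_gap: 0.0007
```

```bash
python3 m.py; python3 - <<'E'
from h import *
np.set_printoptions(precision=1,suppress=True)
for n in ('scene','top','wrist'):
    S=snap(n,n+'6.png');W=cloud(S)*1000
    for q,z in (('probe_top',.283),('probe_tip',.168),('beaker',.072)):
        for d in place_of(n,q)[:2]: print(n,q,round(d['conf'],2),d['at'],px2w(S,*d['at'],zw=z)*1000)
    m=(W[...,2]>262)&(W[...,2]<300)&(np.hypot(W[...,0]-603,W[...,1]-70)<40)
    P=W[m]
    if len(P): print(n,'handle',len(P),P.min(0),P.max(0),np.median(P,0), (P.min(0)+P.max(0))/2)
    m=(W[...,2]>278)&(W[...,2]<290)&(np.hypot(W[...,0]-603,W[...,1]-70)<40);P=W[m]
    if len(P): print(n,'top',len(P),P.min(0),P.max(0),P.mean(0))
S=snap('scene');a=S['image'][150:330,230:470,::-1];cv2.imwrite('pics/s6c.png',cv2.resize(a,None,fx=3.3,fy=3.3,interpolation=2))
E
```

```text
31.325 [459.77 151.74 333.69] [-0.19 -0.53  0.08]
((603.8629150390625, 65.36409759521484), (129.7149200439453, 215.31187438964844), 7.191256523132324)
contact tcp [501.94 158.22] tool x,y 0.6152310120751243 42.658102402361564
contact tcp [528.23 -50.13] tool x,y -209.36818879559254 40.04868563289147
gap -0.7284881360831008
gap 0.18232508984034723
scene probe_top 0.68 [336.8, 192.3] [599.2  74.6 283. ]
scene probe_tip 0.87 [333.5, 223.1] [600.5  66.7 168. ]
scene probe_tip 0.71 [333.2, 307.1] [ 733.6 -107.1  168. ]
scene beaker 0.81 [267.5, 202.3] [370.6  57.3  72. ]
scene beaker 0.7 [333.3, 240.6] [597.7  74.4  72. ]
scene handle 140 [591.6  55.9 262. ] [616.3  82.5 285.3] [606.6  65.5 281.9] [603.9  69.2 273.7]
scene top 88 [591.6  57.1 278. ] [615.5  82.5 285.3] [604.4  68.7 282.9]
top probe_top 0.66 [326.9, 168.5] [604.4  64.3 283. ]
top probe_tip 0.53 [325.7, 178.7] [600.7  66.4 168. ]
top beaker 0.9 [315.9, 264.6] [323.6  85.1  72. ]
top beaker 0.76 [326.4, 184.9] [602.7  62.7  72. ]
top handle 66 [589.6  60.4 262.3] [617.4  82.8 289.2] [600.8  71.6 281. ] [603.5  71.6 275.8]
top top 49 [589.6  60.4 278. ] [616.6  82.8 289.2] [602.3  71.6 282.8]
wrist beaker 0.88 [142.9, 54.4] [328.6 -99.9  72. ]
wrist beaker 0.71 [194.5, 99.8] [376.4 -31.1  72. ]
```

View pics/s6c.png

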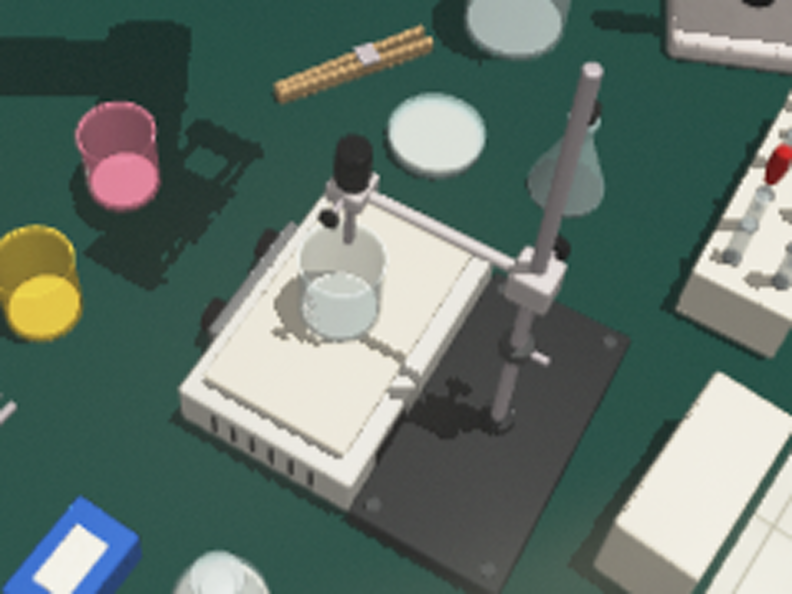

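View pics/wrist6.png

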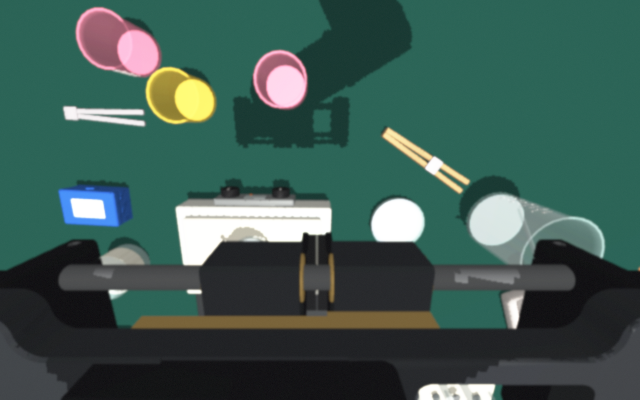

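Request:
move_arm --steps '[[[0,-25,33,0,0,0,0],[0,-25,33,0,0,0,0],[0,-25,33,0,0,0,0],[0,-25,32,0,0,0,0],[0,0,0,0,0,0,0]]]'

```text
time: 32.65
position: [0.605, 0.0695, 0.3335]
eef_rot: [-3.139, 0.001, 1.705]
wrist_force: [-1.2, 0.3, -0.1]
finger_gap: 0.0004
```

```bash
python3 - <<'E'
from h import *
s=manip.state();print(s['time'],s['position'],s['wrist_force'],s['qpos'])
S=snap('scene','s7.png');a=S['image'][100:300,230:470,::-1];cv2.imwrite('pics/s7c.png',cv2.resize(a,None,fx=3,fy=3,interpolation=2))
E
```

```text
32.65 [0.6049778  0.06947573 0.33345018] [-1.15455826  0.3271751  -0.1105742 ] [ 3.79885001e-01  3.11701868e-01  1.32040806e-01  4.00870767e-05
 -1.39336380e+00 -1.81671598e+00]
```

View pics/s7c.png

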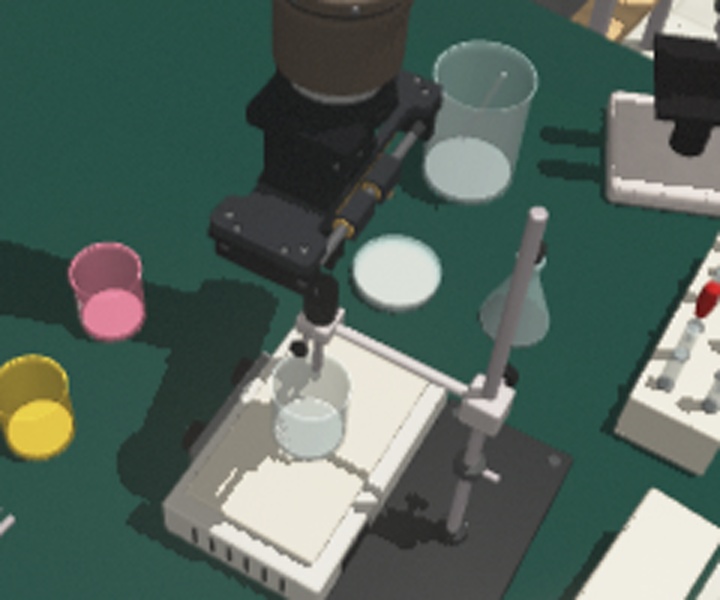

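Request:
move_arm --steps '[[[0,0,-1,15,0,0,0],[0,0,0,10,0,0,0],[0,0,0,3,0,0,0],[0,0,0,2,0,0,0],[0,0,0,2,0,0,0]]]'

```text
time: 33.33
position: [0.6025, 0.0708, 0.3035]
eef_rot: [3.141, -0.0, 1.708]
wrist_force: [-0.7, 0.2, -0.0]
finger_gap: 0.0008
```

Request:
move_arm --steps '[[[0,0,0,2,0,0,0],[0,0,0,2,0,0,0],[0,0,0,2,0,0,0],[0,0,0,2,0,0,0],[0,0,0,2,0,0,0]]]'

```text
time: 33.95
position: [0.6025, 0.0707, 0.2932]
eef_rot: [3.141, -0.0, 1.708]
wrist_force: [-1.0, 0.7, 2.7]
finger_gap: 0.0004
```

Request:
move_arm --steps '[[[0,0,0,3,0,0,0],[0,0,0,4,0,0,0],[0,0,0,4,0,0,0],[0,0,0,4,0,0,0],[0,0,0,4,0,0,0]]]'

```text
time: 34.58
position: [0.6025, 0.0707, 0.2739]
eef_rot: [3.141, -0.0, 1.708]
wrist_force: [-1.3, 0.8, 2.2]
finger_gap: 0.0007
```

```bash
python3 - <<'E'
from h import *
S=snap('scene','s8.png');a=S['image'][150:300,250:450,::-1];cv2.imwrite('pics/s8c.png',cv2.resize(a,None,fx=4,fy=4,interpolation=2))
E
```

```text
(no output)
```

View pics/s8c.png

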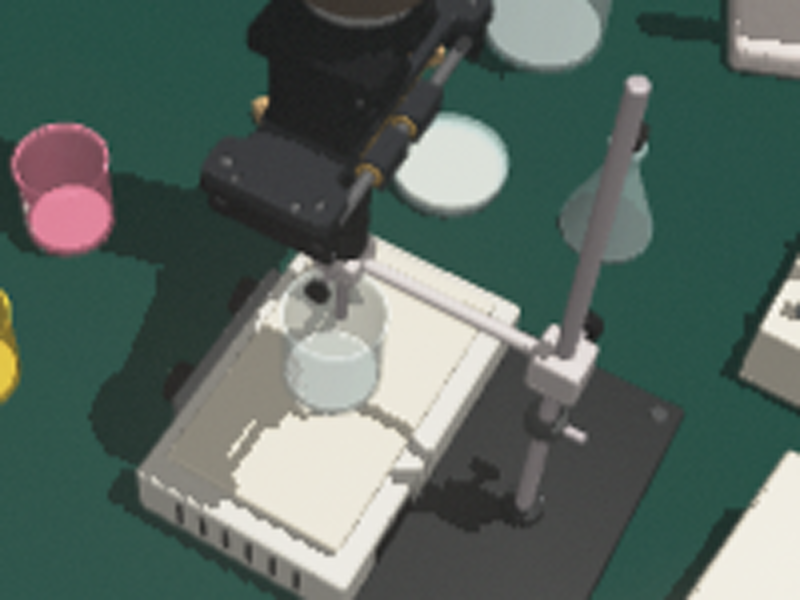

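Request:
move_arm --steps '[[[0,0,0,4,0,0,0],[0,0,0,4,0,0,0],[0,0,0,4,0,0,0],[0,0,0,4,0,0,0],[0,0,0,4,0,0,0]]]'

```text
time: 35.25
position: [0.6025, 0.0706, 0.2539]
eef_rot: [3.141, -0.0, 1.708]
wrist_force: [0.3, 0.4, 3.0]
finger_gap: 0.0005
```

Request:
move_arm --steps '[[[0,0,0,4,0,0,0],[0,0,0,4,0,0,0],[0,0,0,3,0,0,0],[0,0,0,2,0,0,0],[0,0,0,2,0,0,0]]]'

```text
time: 35.88
position: [0.6025, 0.0706, 0.2391]
eef_rot: [3.141, -0.0, 1.708]
wrist_force: [0.2, 1.8, 1.8]
finger_gap: 0.0006
```

Request:
move_arm --steps '[[[0,0,0,1,0,0,0],[0,0,0,1,0,0,0],[0,0,0,1,0,0,0],[0,0,0,1,0,0,0],[0,0,0,1,0,0,0]]]'

```text
time: 36.5
position: [0.6025, 0.0707, 0.2341]
eef_rot: [3.141, -0.0, 1.708]
wrist_force: [-0.2, 0.8, 2.5]
finger_gap: 0.0
```

Request:
move_arm --steps '[[[0,0,0,0.8,0,0,0],[0,0,0,0.8,0,0,0],[0,0,0,0.7,0,0,0],[0,0,0,0.7,0,0,0],[0,0,0,0,0,0,0]]]'

```text
time: 37.12
position: [0.6025, 0.0706, 0.2324]
eef_rot: [3.141, 0.0, 1.708]
wrist_force: [-0.7, 0.2, 8.2]
finger_gap: 0.0004
```

Request:
move_arm --steps '[[[0,0,0,0.4,0,0,0],[0,0,0,0.4,0,0,0],[0,0,0,0,0,0,0],[0,0,0,0,0,0,0],[0,0,0,0,0,0,0]]]'

```text
time: 37.75
position: [0.6025, 0.0706, 0.2324]
eef_rot: [3.14, 0.0, 1.708]
wrist_force: [-3.0, 2.3, 9.2]
finger_gap: 0.0006
```

Hard stop confirmed. Lift straight off and back away.

Request:
move_arm --steps '[[[0,0,0,-3,0,0,0],[0,0,0,-15,0,0,0],[0,0,0,-40,0,0,0],[0,0,0,-40,0,0,0],[0,0,0,0,0,0,0]]]'

```text
time: 38.38
position: [0.6037, 0.0706, 0.3327]
eef_rot: [3.134, -0.001, 1.708]
wrist_force: [-0.3, 0.3, -1.1]
finger_gap: 0.0003
```

Request:
move_arm --steps '[[[0,25,-33,0,0,0,0],[0,25,-33,0,0,0,0],[0,25,-33,0,0,0,0],[0,25,-32,0,0,0,0],[0,0,0,0,0,0,0]]]'

```text
time: 39.0
position: [0.4569, 0.1522, 0.3284]
eef_rot: [-3.141, -0.0, 1.711]
wrist_force: [-0.3, -1.0, 0.8]
finger_gap: 0.0006
```

```bash
python3 m.py; python3 - <<'E'
from h import *
np.set_printoptions(precision=1,suppress=True)
for n in ('scene','top'):
    S=snap(n,n+'9.png');W=cloud(S)*1000
    m=(W[...,2]>190)&(W[...,2]<240)&(np.hypot(W[...,0]-603,W[...,1]-70)<25);P=W[m]
    print(n,len(P),np.percentile(P[:,2],[50,90,97,100]),P.min(0),P.max(0))
    m=(W[...,2]>120)&(W[...,2]<150)&(np.hypot(W[...,0]-603,W[...,1]-70)<60);P=W[m]
    print('beaker',P.min(0),P.max(0))
    a=S['image'][150:300,250:450,::-1] if n=='scene' else S['image'][80:280,220:440,::-1]
    cv2.imwrite(f'pics/{n}9c.png',cv2.resize(a,None,fx=4 if n=='scene' else 3,fy=4 if n=='scene' else 3,interpolation=2))
E
```

```text
39.0 [456.94 152.23 328.42] [-0.27 -0.99  0.84]
((603.2601928710938, 68.81766510009766), (130.71072387695312, 221.95957946777344), 7.304208755493164)
contact tcp [501.15 161.49] tool x,y 3.0921730746065847 45.06055434030203
contact tcp [527.85 -46.81] tool x,y -206.89598286684125 42.86510124123805
gap -0.3295867235117669
gap 0.08838123458055236
scene 134 [213.1 216.  217.3 218.4] [591.5  55.6 190.3] [616.2  81.8 218.4]
beaker [565.   32.6 120.1] [634.8 103.6 149.8]
top 63 [213.1 217.4 219.9 223. ] [589.5  59.2 190.5] [614.9  82.4 223. ]
beaker [566.7  34.4 120. ] [635.1 102.5 149.7]
```

View pics/scene9c.png

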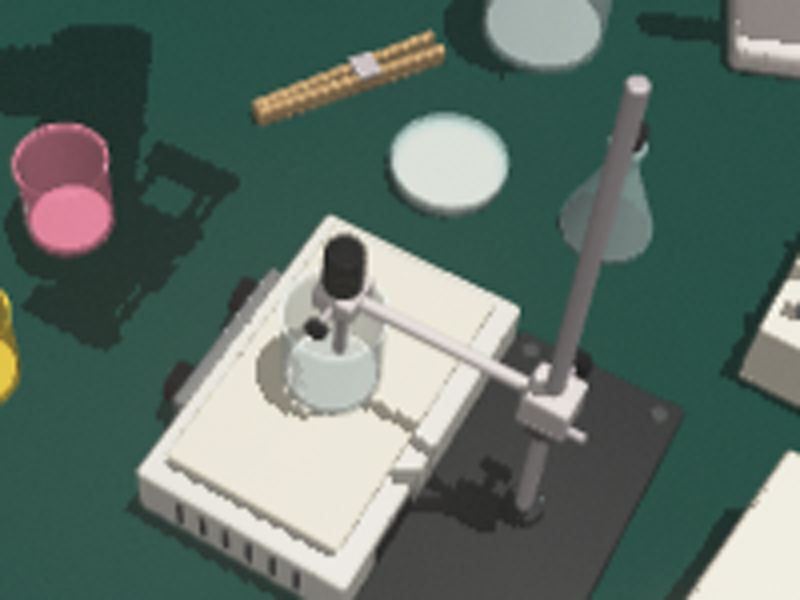

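View pics/top9c.png

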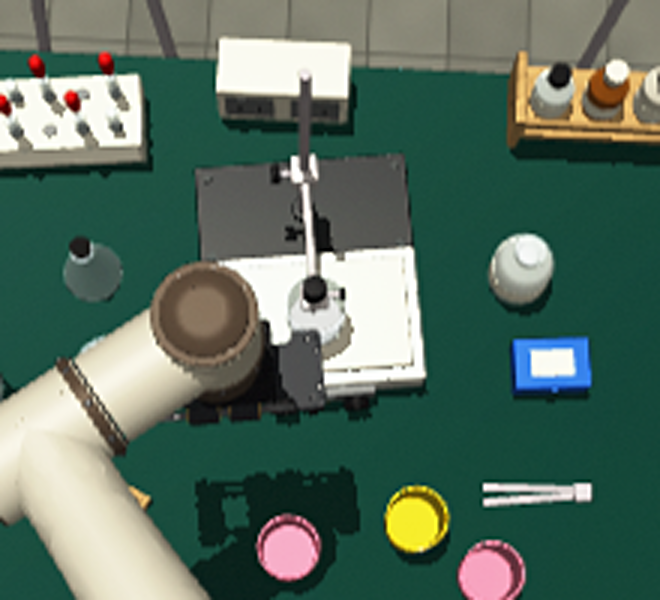

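The slide sits on the collar. The stem is inside the beaker near its middle, at about (335, 345) in the scene crop. The plate's back edge meets the foot at both corners, and the bystanders are where they started.

```bash
python3 - <<'E'
from h import *
print(manip.sign_off())
E
```

```text
the job is handed in; nothing more can be done
None
```

The hotplate is home against the stand's foot and the probe is down on its stop collar. One reading broke the 22 N limit. I handed the job in at about 39 s.

**Force limit:** during the second bite, on the right corner, the wrist reading reached about 23 N including downward drag. The next reading was 21.9 N, because I made a second push call before checking the first. I then corrected the drag and later readings stayed below about 19 N, but only the force at the end of each call was seen, so brief peaks in between could have been missed.

**Hotplate:** I alternated seven nudges on the left and right front corners, starting and ending on the left. By the camera poses and the push lengths, the slew stayed within about 5° of square.
- **Snug fit:** at the end both corners stopped dead, at about 15 N on the right and 17 N on the left.
- **Flush check:** the final camera fit gave a hotplate yaw of 7.3° against about 7.3–7.4° for the foot. The measured gaps were -0.3 mm on the left and 0.1 mm on the right, which is within the 2 mm calibration.

**Probe:** I pressed it straight down with 2–3 N. It stopped at the expected height, where I pressed to about 9 N. The camera depth afterwards puts the handle top at about 216 mm, against 215 mm expected.

**Beaker and other items:** the beaker stands on the plate with the stem about 4 mm off its centre, and I saw no sign of the probe touching the glass. Nothing else appeared to have moved in the last pictures, although the arm partly hid the left side in the top view.

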